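# Strike one marking punch, then poise the mallet over the next

## Task

Pick up the wooden block mallet by its upright handle and with it knock the round-headed punch pin down to its stop, letting it spring back up. Then carry the mallet clear over the things in between to the other punch, the one with the bar-shaped head, and finish there holding it still and ready for the next blow: upright, about a centimetre above the bar, centred on it, the mallet's long side in line with the bar. Do not let the mallet touch the bar-headed punch, leave everything else where it is, and do not let go of the mallet: the program ends while holding it.

Things in the scene. Friction and masses are not known exactly. Their poses are not given: they have to be found in the camera images.
- mallet: wooden block mallet standing upright on its striking face, 62 x 44 x 127 high, 0.24 kg: a block head 62 (x) x 44 (y) x 60 high, on it an upright rectangular handle 34 (x) x 24 (y), 67 high, from 60 to 127 above the face. Origin at the centre of the striking face (underside); z up along the handle. Starts to the right of the right-hand punch
- mallet_grip (a point): middle of the mallet's handle, 98 above the striking face, 29 below the handle's top; axes as the mallet: grip it across y, where it is 24 thick
- mallet_face (a point): centre of the mallet's striking face (its underside); x along its 62 side, y along its 44 side, z up
- round_punch: grey C-frame bench punch, fixed to the table; base 104 x 74, its frame's arm 78 high, its post on the +x side of the pin (punch frame), a round white pattern plate under the pin. Origin on the table directly below the pin; z up. Stands left or right of the tape dispenser, the other punch on the other side; this is the one with the round pin head
- bar_punch: grey C-frame bench punch, fixed to the table; base 104 x 74, its frame's arm 78 high, its post on the +x side of the pin (punch frame), a round white pattern plate under the pin. Origin on the table directly below the pin; z up. Stands left or right of the tape dispenser, the other punch on the other side; this is the one with the bar-shaped pin head
- round_pin_top (a point): centre of the top of the round pin head, a steel disc 40 diameter, 12 thick, 112 above the table when up; moves down with the pin
- bar_pin_top (a point): centre of the top of the bar-shaped pin head, a steel bar 50 (x) x 22 (y), 12 thick, 112 above the table when up; x along the bar
- round_pin (a joint): how far this pin is pressed down, m: 0 = up (rest), 0.014 = down on its stop. Sprung: about 2 N starts it, 7 N holds it on its stop; it comes back up by itself
- bar_pin (a joint): how far this pin is pressed down, m: 0 = up (rest), 0.014 = down on its stop. Sprung: about 2 N starts it, 7 N holds it on its stop; it comes back up by itself
- tape_dispenser: hand tape dispenser, 70 wide, 216 long, 120 high, standing between the two punches with its length pointing away from the robot; origin under its centre
- press_mould: hand press for moon cakes, upright, 69 diameter, 169 high, beyond the tape dispenser; origin under its centre
- pastry_brush: pastry brush, 197 x 40 x 13, lying near the front edge at the right; origin on its underside
- marker_red: marker pen, 132 x 16 x 17, lying near the front edge in the middle; origin on its underside

How it is judged:
By the outcome, as a careful person would: the job done as asked, in the order asked, and still so for the second after the job is handed in, while the arm keeps its last pose, push and grip.
It also fails if it takes over 54 s, if anything falls off the work surface, if the arm or the gripper's body presses on something with over 40 N, if the wrist force passes 120 N, or if a joint passes its speed limit or range.

## Robot

A 6-joint arm with a two-finger parallel gripper is mounted at the origin on a cart in front of the work surface, level with it; the furniture and walls round the work are solid. World frame = base frame: x ahead of the robot, y to its left, z up, the work surface at z = 0. Lengths are in m, angles in degrees, forces in N, time in s.
With the tool pointing down it reaches from about 0.3 to 0.75 m from the base axis. Payload 8.5 kg.
Tool frame: the origin (TCP) lies at the very end of the fingers, on their centre line; the grasp point (between the pads) lies 19 mm behind it (env.grip_depth is the z of the grasp point in the tool frame, in m); z points along the fingers, y is the direction in which the jaws open and shut (so a half turn about z gives the same grasp; the last joint's range is limited). The gripper opens to 85 mm and grips with 20 to 120 N. Pads are 22 mm wide; open, the fingers measure 114 mm over their backs; the gripper's body (76 mm by 85 mm) begins 54 mm behind the grasp point. The pads swing forward as they close: fully open they stand 13 mm farther back than shut.
Start: joints at [-78.971, 21.807, 74.336, -0, 83.858, -12.336], TCP at [0.218, -0.505, 0.231] pointing down, gripper open.
Joint ranges: [-178.18, 178.18], [-50.72, 133.34], [12.68, 142.11], [-81.47, 261.47], [9.98, 163.14], [-165.26, 165.26]. Speed limits (degrees/s): [136.94, 136.94, 180, 180, 180, 180].

## Interface

Orientations are given as a 3x3 rotation matrix whose columns are the frame's x, y, z axes.
In Python, from rig import env gives the robot as it stands.
- The arm moves only by the tool apply_moves, never from a script. Its argument "plan" is a list of rows, each an object of numbers: "tx", "ty", "tz": the shift along the world's x, y, z in mm; "rx", "ry", "rz": the turn, a rotation vector about the world's x, y, z in rad; "jaw": the opening, from -1 (shut) to 1 (fully open). A call has 1 to 12 rows; each row is the pose to reach, as a shift and turn from the pose measured when the call began; what a row does not reach only later rows make up. A row lasts 1/10 s, in which the tool goes at most 50 mm and 8.59 degrees, less where a joint would pass 70% of its speed; a pose out of reach is approached as far as the arm can. A call with a gripper value outside its range is refused whole. The fingers move at their own pace and stop on an object; "grip_force" is the grip in N (left out, the last holds). Time passes only in rows, so rows that repeat a pose let the fingers close. It gives the time, the measured TCP pose, the force and the opening at its end, in the units of the state.
- env.observe(): the state, without advancing time (a new reading comes with each control period).
- env.get_image(name): name is "side" or "top" or "wrist"; returns a dict with "image" (400x640x3 uint8, red, green, blue), "intrinsics" (3x3 intrinsics, pixels), "world_from_camera" (4x4, takes a point from camera to world coordinates). Camera axes: x right, y up, looking along -z (the intrinsics and any distortion apply to the point x, -y, -z); pixel columns grow to the right and rows downward; lengths in m; the calibration is good to about 2 mm. The wrist camera is an equidistant fisheye: a pixel r from the principal point sees the ray r / f radians off the axis. A picture is of the moment at which its call begins. There is no depth.
- env.close_job(): hands the job in, once; it reports no verdict.
The state is a dict: "time_s": time; "q": joint angles; "qvel": joint speeds; "joint_efforts": joint torques, N m; "position": TCP position; "tool_rot": TCP orientation; "ft_force": force on the tool from outside, world axes, zero at the start; "wrist_torque": the same for the moment, N m; "grip_width": finger opening in m.
Only numpy, scipy, OpenCV 4.12 (cv2) and the standard library are available. Lean on these libraries where they do the work, as an engineer would, in place of code of your own. Each camera call takes 0.05 s, during which the arm holds its last target.

## Working session

There is one attempt and no reset: what is moved stays moved. The work goes in short steps, Python scripts to look and compute and a tool call to move; the robot and the scene stay as the last step left them, time stands still between calls to the robot, and variables do not carry over. Pictures are saved under pics/ and viewed, and the job is handed in when it is done.

Besides the shell and the picture viewer there is one more tool, called as name(argument=value, ...) on one line, values as JSON. apply_moves: Moves the arm, as the interface text tells. Its arguments: {"type":"object","properties":{"plan":{"type":"array","items":{"type":"object","properties":{"tx":{"type":"number"},"ty":{"type":"number"},"tz":{"type":"number"},"rx":{"type":"number"},"ry":{"type":"number"},"rz":{"type":"number"},"jaw":{"type":"number"}}}},"grip_force":{"type":"number"}},"required":["plan"]}

```bash
mkdir -p pics; ls
cat > h.py <<'E'
from rig import env
import numpy as np, cv2
def grab(name,fn):
    d=env.get_image(name); cv2.imwrite('pics/'+fn,d['image'][:,:,::-1]); np.savez('pics/'+fn+'.npz',**d); return d
def ray(d,u,v):
    K=d['intrinsics'];T=d['world_from_camera']
    x=(u-K[0,2])/K[0,0];y=(v-K[1,2])/K[1,1]
    r=T[:3,:3]@np.array([x,-y,-1.]);return T[:3,3],r
def onz(d,u,v,z):
    o,r=ray(d,u,v);return o+r*(z-o[2])/r[2]
def proj(d,p):
    K=d['intrinsics'];T=d['world_from_camera']
    c=T[:3,:3].T@(np.array(p)-T[:3,3]);return K[0,0]*c[0]/-c[2]+K[0,2],K[1,1]*-c[1]/-c[2]+K[1,2]
E
python3 - <<'E'
from h import *
np.set_printoptions(precision=3,suppress=True)
for n in ['top','side','wrist']:
    d=grab(n,n+'1.png');print(n,d['intrinsics'].tolist(),d['world_from_camera'])
print(env.observe(),env.grip_depth)
E
```

```text
pics
top [[467.6814212568588, 0.0, 320.26015716975417], [0.0, 467.6814212568588, 201.75328522856108], [0.0, 0.0, 1.0]] [[-0.029  0.997 -0.078  0.425]
 [-1.    -0.03  -0.007 -0.082]
 [-0.009  0.077  0.997  1.274]
 [ 0.     0.     0.     1.   ]]
side [[421.9123587658227, 0.0, 317.85592146046685], [0.0, 421.9123587658227, 193.3843862387438], [0.0, 0.0, 1.0]] [[-1.    -0.004  0.017  0.546]
 [ 0.018 -0.361  0.932  0.884]
 [ 0.003  0.933  0.361  0.463]
 [ 0.     0.     0.     1.   ]]
wrist [[309.70691628693146, 0.0, 317.975468586039], [0.0, 309.70691628693146, 201.1817507931554], [0.0, 0.0, 1.0]] [[ 0.398  0.882  0.253  0.282]
 [-0.917  0.383  0.11  -0.477]
 [ 0.    -0.276  0.961  0.373]
 [ 0.     0.     0.     1.   ]]
{'time_s': 0.15, 'q': array([-78.971,  21.833,  74.373,   0.   ,  83.859, -12.336]), 'qvel': array([-0.084, -0.127, -0.169, -0.037,  0.088,  0.036]), 'joint_efforts': array([  0.003, -44.862, -23.134,  -0.   ,   0.004,   0.   ]), 'position': array([ 0.218, -0.505,  0.231]), 'tool_rot': array([[ 0.918,  0.397, -0.   ],
       [ 0.397, -0.918,  0.001],
       [ 0.   , -0.001, -1.   ]]), 'ft_force': array([-0.128, -0.048,  0.42 ]), 'wrist_torque': array([-0.002, -0.02 ,  0.027]), 'grip_width': 0.08550847673375357} -0.0187
```

View pics/top1.png

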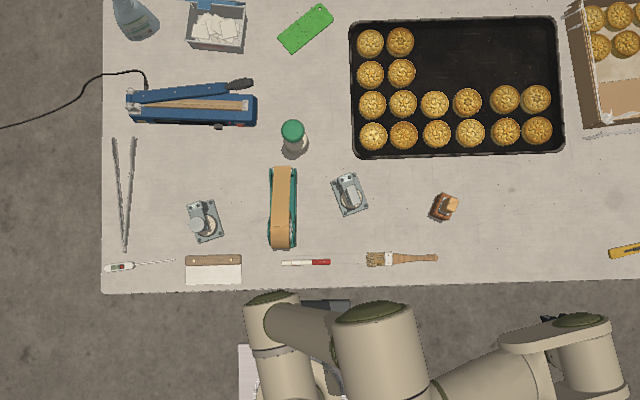

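View pics/side1.png

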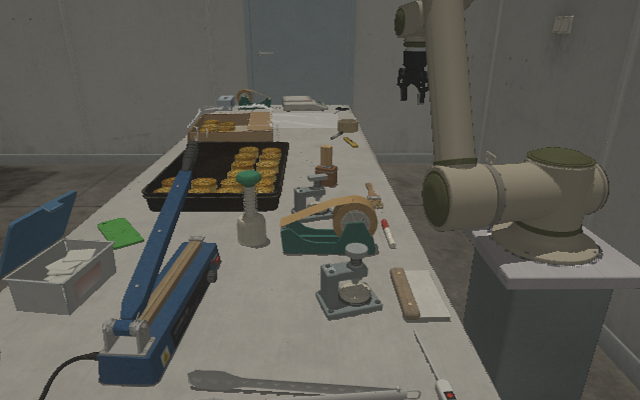

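View pics/wrist1.png

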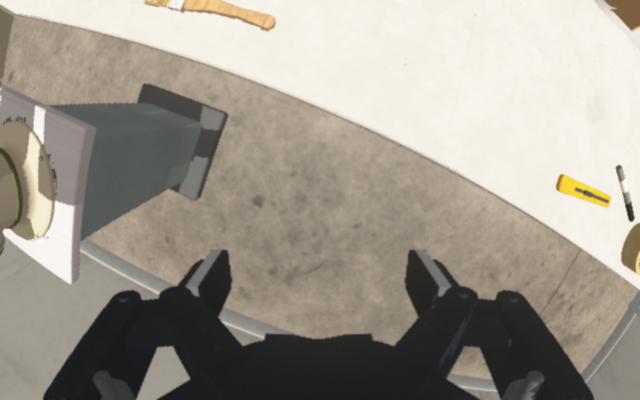

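The top view shows the round-headed punch near (205,220), the bar punch near (350,192), the mallet at (445,207), the tape dispenser at (283,207) and the press at (292,135). I'll zoom in for measurements.

Run:
```python
import cv2,numpy as np
im=cv2.imread('pics/top1.png')
def c(u,v,s=25): return cv2.resize(im[v-s:v+s,u-s:u+s],(390,390),interpolation=cv2.INTER_CUBIC)
a=np.hstack([c(205,220),c(350,195)]);cv2.imwrite('pics/z1.png',a)
cv2.imwrite('pics/z2.png',c(445,207))
im=cv2.imread('pics/side1.png')
a=np.hstack([cv2.resize(im[130:230,280:380],(400,400),interpolation=2),cv2.resize(im[235:325,300:390],(400,400),interpolation=2)]);cv2.imwrite('pics/z3.png',a)
```

```text
(no output)
```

View pics/z1.png

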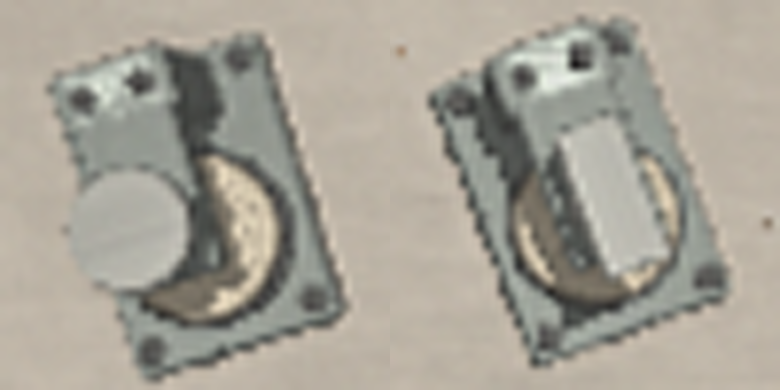

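View pics/z2.png

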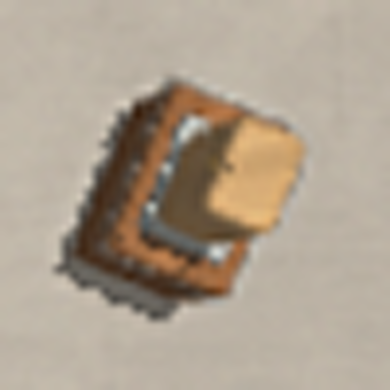

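View pics/z3.png

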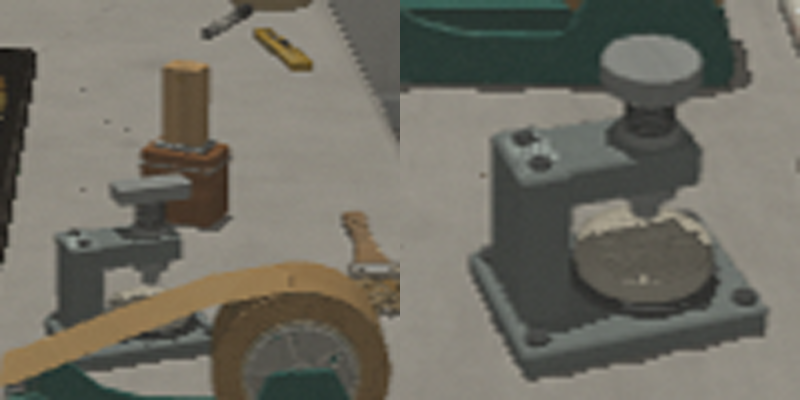

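Run:
```python
from h import *
np.set_printoptions(precision=4,suppress=True)
d=dict(np.load('pics/top1.png.npz'));
s=dict(np.load('pics/side1.png.npz'))
def Z(x,y,ox,oy): return ox+x/7.8-.5,oy+y/7.8-.5
def pts(L,ox,oy,z): return np.array([onz(d,*Z(x,y,ox,oy),z)[:2] for x,y in L])
def rep(n,P):
    c=P.mean(0);e=[(P[(i+1)%4]-P[i]) for i in range(4)]
    print(n,c,[ (round(1000*np.hypot(*v)),round(float(np.degrees(np.arctan2(v[1],v[0]))),1)) for v in e])
print('round head',pts([(130,230)],180,195,.112))
rep('bar',pts([(168,143),(223,117),(280,250),(222,277)],325,170,.112))
rep('handle',pts([(238,117),(303,147),(272,235),(207,207)],420,182,.127))
# head top corners at z .06
rep('head',pts([(175,82),(285,125),(228,297),(105,252)],420,182,.060))
rep('rbase',pts([(55,95),(258,35),(345,318),(150,378)],180,195,.01))
rep('bbase',pts([(42,95),(238,20),(335,295),(145,365)],325,170,.01))
# side checks
print('side round',onz(s,300+650/400*90/1-650/400*90+ (650-400)/400*90-.5,235+58/400*90-.5,.112))
print('side bar',onz(s,280+150/4-.5,130+188/4-.5,.112))
print('side handle top',onz(s,280+186/4-.5,130+65/4-.5,.127))
```

```text
round head [[0.4687 0.2366]]
bar [ 0.5302 -0.1562] [(20, -66.3), (46, -158.9), (20, 113.3), (46, 20.0)]
handle [ 0.4985 -0.3972] [(22, -116.8), (30, 157.9), (22, 64.7), (30, -21.6)]
head [ 0.4992 -0.3966] [(39, -113.3), (61, 159.0), (43, 68.0), (62, -24.9)]
rbase [0.4801 0.2395] [(74, -75.1), (103, -163.7), (70, 105.5), (104, 18.0)]
bbase [ 0.541  -0.1512] [(73, -70.7), (102, -162.7), (70, 108.5), (101, 19.0)]
side round [0.4682 0.2372 0.112 ]
side bar [ 0.5294 -0.144   0.112 ]
side handle top [ 0.4973 -0.3962  0.127 ]
```

apply_moves(plan=[{"tx": 35,"ty": 35,"tz": 40},{"tx": 70,"ty": 70,"tz": 60},{"tx": 105,"ty": 105,"tz": 60},{"tx": 140,"ty": 140,"tz": 60},{"tx": 170,"ty": 175,"tz": 60},{"tx": 195,"ty": 210,"tz": 60},{"tx": 215,"ty": 250,"tz": 60},{"tx": 232,"ty": 285,"tz": 60},{"tx": 232,"ty": 305,"tz": 60},{"tx": 232,"ty": 305,"tz": 60},{"tx": 232,"ty": 305,"tz": 60}])

```text
validation failed for argument at $.pl...
```

Run:
```python
from h import *
np.set_printoptions(precision=4,suppress=True)
d=grab('wrist','w2.png');o=env.observe();print(o['time_s'],o['position'],o['qvel'],d['world_from_camera'])
```

```text
0.2 [ 0.2181 -0.5047  0.231 ] [-0.027  -0.1828 -0.1242  0.0349  0.0427 -0.029 ] [[ 0.398   0.8819  0.2528  0.2816]
 [-0.9174  0.3825  0.11   -0.4766]
 [ 0.0003 -0.2758  0.9612  0.3733]
 [ 0.      0.      0.      1.    ]]
```

View pics/w2.png

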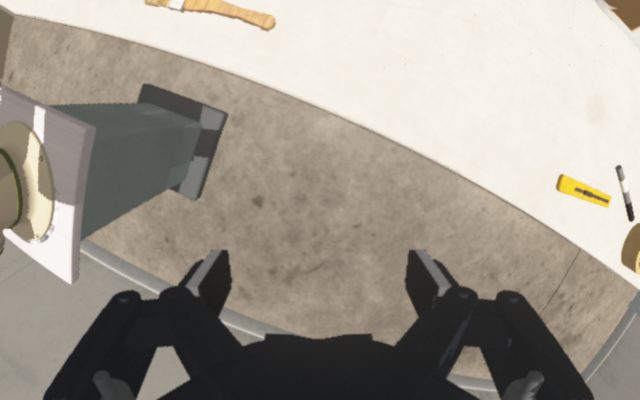

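The move was refused, so the arm hasn't moved. I'll retry with every field given.

apply_moves(plan=[{"tx": 35,"ty": 35,"tz": 40,"rx": 0,"ry": 0,"rz": 0,"jaw": 1},{"tx": 70,"ty": 70,"tz": 60,"rx": 0,"ry": 0,"rz": 0,"jaw": 1},{"tx": 105,"ty": 105,"tz": 60,"rx": 0,"ry": 0,"rz": 0,"jaw": 1},{"tx": 140,"ty": 140,"tz": 60,"rx": 0,"ry": 0,"rz": 0,"jaw": 1},{"tx": 170,"ty": 175,"tz": 60,"rx": 0,"ry": 0,"rz": 0,"jaw": 1},{"tx": 195,"ty": 210,"tz": 60,"rx": 0,"ry": 0,"rz": 0,"jaw": 1},{"tx": 215,"ty": 250,"tz": 60,"rx": 0,"ry": 0,"rz": 0,"jaw": 1},{"tx": 232,"ty": 285,"tz": 60,"rx": 0,"ry": 0,"rz": 0,"jaw": 1},{"tx": 232,"ty": 305,"tz": 60,"rx": 0,"ry": 0,"rz": 0,"jaw": 1},{"tx": 232,"ty": 305,"tz": 60,"rx": 0,"ry": 0,"rz": 0,"jaw": 1},{"tx": 232,"ty": 305,"tz": 60,"rx": 0,"ry": 0,"rz": 0,"jaw": 1}])

```text
time_s: 1.3
position: [0.4501, -0.2, 0.291]
tool_rot: [[0.918, 0.397, -0.0], [0.397, -0.918, 0.0], [0.0, -0.001, -1.0]]
ft_force: [-0.5, -0.4, 0.4]
grip_width: 0.0851
```

Run:
```python
from h import *
np.set_printoptions(precision=4,suppress=True)
d=grab('wrist','w3.png');o=env.observe();print(o['time_s'],o['position'],o['qvel'],d['world_from_camera'])
```

```text
1.35 [ 0.45   -0.2005  0.2909] [-0.846   0.2348 -0.2385 -0.0691  0.068   0.139 ] [[ 0.3984  0.8817  0.2528  0.5136]
 [-0.9172  0.3827  0.1107 -0.1718]
 [ 0.0009 -0.276   0.9612  0.4334]
 [ 0.      0.      0.      1.    ]]
```

View pics/w3.png

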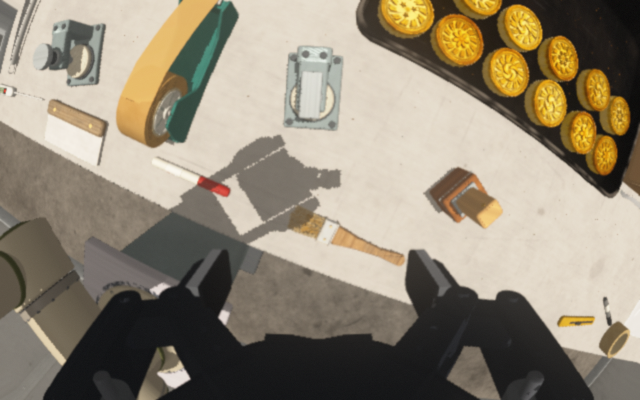

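The bar punch is at (312,92), the mallet handle at (484,209), and the round punch is at the upper left (45,57).

```bash
cat >> h.py <<'E'
def wray(d,u,v):
    K=d['intrinsics'];T=d['world_from_camera']
    a=np.array([(u-K[0,2])/K[0,0],(v-K[1,2])/K[1,1]]);t=np.hypot(*a)
    e=a/t if t>0 else a
    r=T[:3,:3]@np.array([e[0]*np.sin(t),-e[1]*np.sin(t),-np.cos(t)]);return T[:3,3],r
def wonz(d,u,v,z):
    o,r=wray(d,u,v);return o+r*(z-o[2])/r[2]
E
python3 - <<'E'
import cv2,numpy as np
im=cv2.imread('pics/w3.png')
cv2.imwrite('pics/z4.png',np.hstack([cv2.resize(im[v:v+80,u:u+80],(400,400),interpolation=2) for u,v in [(272,50),(425,160)]]))
E
```

```text
(no output)
```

View pics/z4.png

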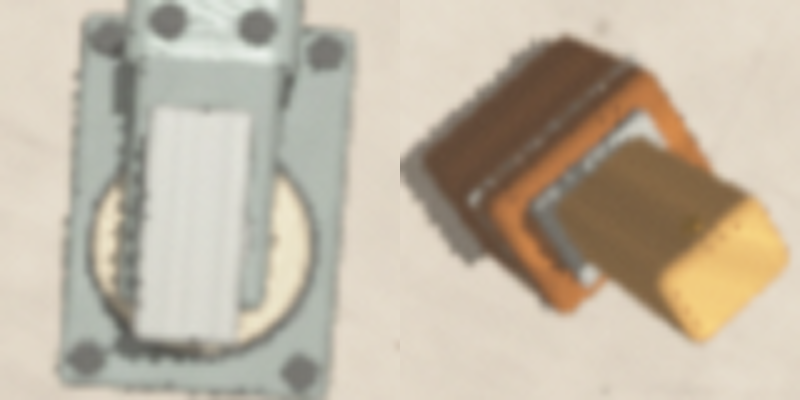

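Run:
```python
from h import *
np.set_printoptions(precision=4,suppress=True)
d=dict(np.load('pics/w3.png.npz'))
def pts(L,ox,oy,z): return np.array([wonz(d,ox+x/5-.5,oy+y/5-.5,z)[:2] for x,y in L])
def rep(n,P):
    c=P.mean(0);e=[(P[(i+1)%4]-P[i]) for i in range(4)]
    print(n,c,[ (round(1000*np.hypot(*v)),round(float(np.degrees(np.arctan2(v[1],v[0]))),1)) for v in e])
rep('bar',pts([(152,107),(250,112),(238,343),(135,338)],272,50,.112))
rep('handle',pts([(349,192),(392,258),(300,345),(257,277)],425,160,.127))
rep('head',pts([(242,68),(313,170),(165,312),(85,205)],425,160,.060))
rep('bbase',pts([(83,12),(355,30),(327,400),(57,378)],272,50,.01))
```

```text
bar [ 0.5298 -0.1564] [(20, -69.9), (48, -159.4), (21, 110.4), (48, 19.2)]
handle [ 0.4993 -0.3963] [(23, -112.2), (31, 156.3), (23, 65.2), (30, -24.4)]
head [ 0.4997 -0.3956] [(39, -112.3), (59, 157.5), (42, 66.5), (58, -25.3)]
bbase [ 0.5419 -0.1519] [(73, -70.7), (103, -160.6), (74, 108.5), (102, 19.3)]
```

apply_moves(plan=[{"tx": 10,"ty": -33,"tz": -5,"rx": 0,"ry": 0,"rz": -0.14,"jaw": 1},{"tx": 20,"ty": -66,"tz": -15,"rx": 0,"ry": 0,"rz": -0.28,"jaw": 1},{"tx": 30,"ty": -99,"tz": -30,"rx": 0,"ry": 0,"rz": -0.42,"jaw": 1},{"tx": 40,"ty": -132,"tz": -45,"rx": 0,"ry": 0,"rz": -0.56,"jaw": 1},{"tx": 45,"ty": -165,"tz": -55,"rx": 0,"ry": 0,"rz": -0.7,"jaw": 1},{"tx": 49,"ty": -190,"tz": -61,"rx": 0,"ry": 0,"rz": -0.815,"jaw": 1},{"tx": 49,"ty": -196,"tz": -61,"rx": 0,"ry": 0,"rz": -0.815,"jaw": 1},{"tx": 49,"ty": -196,"tz": -61,"rx": 0,"ry": 0,"rz": -0.815,"jaw": 1},{"tx": 49,"ty": -196,"tz": -61,"rx": 0,"ry": 0,"rz": -0.815,"jaw": 1}])

```text
time_s: 2.25
position: [0.4987, -0.3962, 0.2304]
tool_rot: [[0.919, -0.395, 0.001], [-0.395, -0.919, 0.0], [0.0, -0.001, -1.0]]
ft_force: [-0.4, -0.0, -0.7]
grip_width: 0.0854
```

Run:
```python
from h import *
d=grab('wrist','w4.png')
```

```text
(no output)
```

View pics/w4.png

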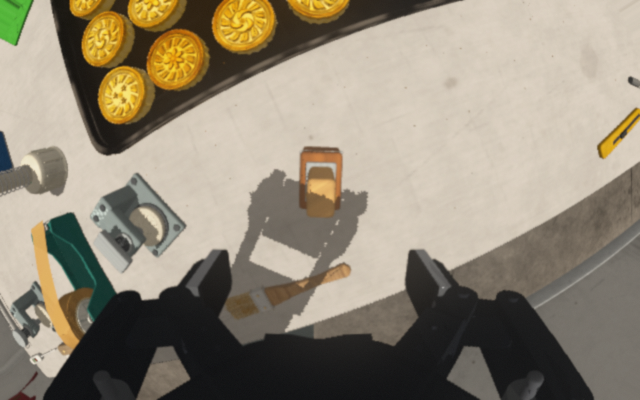

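The mallet (320,185) is centred between the fingers and aligned with them. Next I descend and close.

apply_moves(plan=[{"tx": 0,"ty": 0,"tz": -40,"rx": 0,"ry": 0,"rz": 0,"jaw": 1},{"tx": 0,"ty": 0,"tz": -80,"rx": 0,"ry": 0,"rz": 0,"jaw": 1},{"tx": 0,"ty": 0,"tz": -115,"rx": 0,"ry": 0,"rz": 0,"jaw": 1},{"tx": 0,"ty": 0,"tz": -140,"rx": 0,"ry": 0,"rz": 0,"jaw": 1},{"tx": 0,"ty": 0,"tz": -151,"rx": 0,"ry": 0,"rz": 0,"jaw": 1},{"tx": 0,"ty": 0,"tz": -151,"rx": 0,"ry": 0,"rz": 0,"jaw": 1},{"tx": 0,"ty": 0,"tz": -151,"rx": 0,"ry": 0,"rz": 0,"jaw": 1}])

```text
time_s: 3.0
position: [0.4995, -0.3961, 0.0813]
tool_rot: [[0.919, -0.394, 0.003], [-0.394, -0.919, -0.002], [0.003, 0.001, -1.0]]
ft_force: [-0.3, -0.3, 1.7]
grip_width: 0.0854
```

apply_moves(plan=[{"tx": 0,"ty": 0,"tz": 0,"rx": 0,"ry": 0,"rz": 0,"jaw": 0},{"tx": 0,"ty": 0,"tz": 0,"rx": 0,"ry": 0,"rz": 0,"jaw": -0.3},{"tx": 0,"ty": 0,"tz": 0,"rx": 0,"ry": 0,"rz": 0,"jaw": -0.5},{"tx": 0,"ty": 0,"tz": 0,"rx": 0,"ry": 0,"rz": 0,"jaw": -1},{"tx": 0,"ty": 0,"tz": 0,"rx": 0,"ry": 0,"rz": 0,"jaw": -1},{"tx": 0,"ty": 0,"tz": 0,"rx": 0,"ry": 0,"rz": 0,"jaw": -1},{"tx": 0,"ty": 0,"tz": 0,"rx": 0,"ry": 0,"rz": 0,"jaw": -1},{"tx": 0,"ty": 0,"tz": 0,"rx": 0,"ry": 0,"rz": 0,"jaw": -1},{"tx": 0,"ty": 0,"tz": 0,"rx": 0,"ry": 0,"rz": 0,"jaw": -1},{"tx": 0,"ty": 0,"tz": 0,"rx": 0,"ry": 0,"rz": 0,"jaw": -1}], grip_force=80)

```text
time_s: 4.0
position: [0.4995, -0.3962, 0.0817]
tool_rot: [[0.919, -0.394, 0.003], [-0.394, -0.919, -0.002], [0.003, 0.001, -1.0]]
ft_force: [-1.2, 0.6, 5.7]
grip_width: 0.0233
```

apply_moves(plan=[{"tx": 0,"ty": 0,"tz": 10,"rx": 0,"ry": 0,"rz": 0,"jaw": -1},{"tx": 0,"ty": 0,"tz": 30,"rx": 0,"ry": 0,"rz": 0,"jaw": -1},{"tx": 0,"ty": 0,"tz": 60,"rx": 0,"ry": 0,"rz": 0,"jaw": -1},{"tx": 0,"ty": 0,"tz": 90,"rx": 0,"ry": 0,"rz": 0,"jaw": -1},{"tx": 0,"ty": 0,"tz": 125,"rx": 0,"ry": 0,"rz": 0,"jaw": -1},{"tx": 0,"ty": 0,"tz": 160,"rx": 0,"ry": 0,"rz": 0,"jaw": -1},{"tx": 0,"ty": 0,"tz": 190,"rx": 0,"ry": 0,"rz": 0,"jaw": -1},{"tx": 0,"ty": 0,"tz": 205,"rx": 0,"ry": 0,"rz": 0,"jaw": -1},{"tx": 0,"ty": 0,"tz": 205,"rx": 0,"ry": 0,"rz": 0,"jaw": -1},{"tx": 0,"ty": 0,"tz": 205,"rx": 0,"ry": 0,"rz": 0,"jaw": -1}], grip_force=80)

```text
time_s: 5.0
position: [0.4993, -0.396, 0.2855]
tool_rot: [[0.919, -0.394, 0.002], [-0.394, -0.919, -0.001], [0.002, 0.0, -1.0]]
ft_force: [-0.8, -0.7, -3.0]
grip_width: 0.0231
```

Run:
```python
from h import *
d=grab('side','s5.png');d=grab('wrist','w5.png')
a=cv2.imread('pics/s5.png');b=cv2.imread('pics/w5.png')
cv2.imwrite('pics/z5.png',np.hstack([cv2.resize(a[:200,240:440],(400,400)),cv2.resize(b[:,120:520],(400,400))]))
```

```text
(no output)
```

View pics/z5.png

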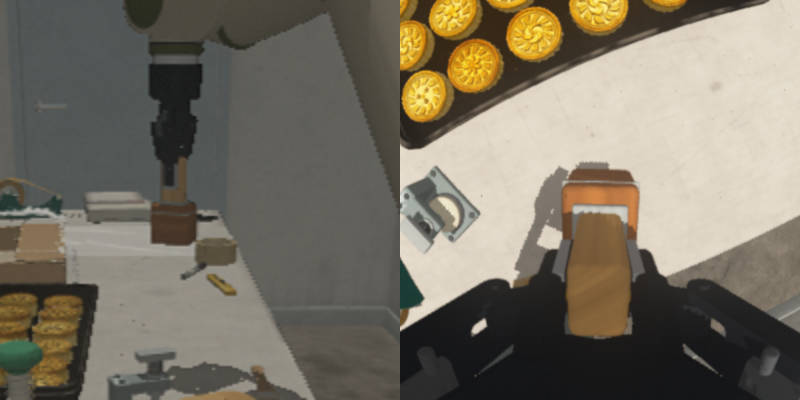

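The mallet is held upright and lined up with the tool. I'm carrying it over to the round punch with the face about 0.2 m up.

apply_moves(plan=[{"tx": 0,"ty": 20,"tz": 5,"rx": 0,"ry": 0,"rz": 0.05,"jaw": -1},{"tx": 0,"ty": 50,"tz": 10,"rx": 0,"ry": 0,"rz": 0.12,"jaw": -1},{"tx": 0,"ty": 90,"tz": 15,"rx": 0,"ry": 0,"rz": 0.2,"jaw": -1},{"tx": 0,"ty": 130,"tz": 15,"rx": 0,"ry": 0,"rz": 0.28,"jaw": -1},{"tx": 0,"ty": 170,"tz": 15,"rx": 0,"ry": 0,"rz": 0.36,"jaw": -1},{"tx": 0,"ty": 210,"tz": 15,"rx": 0,"ry": 0,"rz": 0.44,"jaw": -1},{"tx": 0,"ty": 250,"tz": 15,"rx": 0,"ry": 0,"rz": 0.52,"jaw": -1},{"tx": 0,"ty": 290,"tz": 15,"rx": 0,"ry": 0,"rz": 0.6,"jaw": -1},{"tx": 0,"ty": 330,"tz": 15,"rx": 0,"ry": 0,"rz": 0.68,"jaw": -1},{"tx": 0,"ty": 370,"tz": 15,"rx": 0,"ry": 0,"rz": 0.75,"jaw": -1},{"tx": -5,"ty": 410,"tz": 15,"rx": 0,"ry": 0,"rz": 0.75,"jaw": -1},{"tx": -10,"ty": 450,"tz": 15,"rx": 0,"ry": 0,"rz": 0.75,"jaw": -1}])

```text
time_s: 6.3
position: [0.4885, 0.0557, 0.2989]
tool_rot: [[0.941, 0.338, -0.002], [0.338, -0.941, 0.001], [-0.001, -0.002, -1.0]]
ft_force: [-0.1, 0.2, -2.4]
grip_width: 0.0231
```

Now at y=0.056. The remaining shift to the round pin is about (-20, +181) mm.

apply_moves(plan=[{"tx": -5,"ty": 40,"tz": 0,"rx": 0,"ry": 0,"rz": 0,"jaw": -1},{"tx": -10,"ty": 80,"tz": 0,"rx": 0,"ry": 0,"rz": 0,"jaw": -1},{"tx": -15,"ty": 120,"tz": 0,"rx": 0,"ry": 0,"rz": 0,"jaw": -1},{"tx": -18,"ty": 155,"tz": 0,"rx": 0,"ry": 0,"rz": 0,"jaw": -1},{"tx": -20,"ty": 175,"tz": 0,"rx": 0,"ry": 0,"rz": 0,"jaw": -1},{"tx": -20,"ty": 181,"tz": 0,"rx": 0,"ry": 0,"rz": 0,"jaw": -1},{"tx": -20,"ty": 181,"tz": -30,"rx": 0,"ry": 0,"rz": 0,"jaw": -1},{"tx": -20,"ty": 181,"tz": -50,"rx": 0,"ry": 0,"rz": 0,"jaw": -1},{"tx": -20,"ty": 181,"tz": -60,"rx": 0,"ry": 0,"rz": 0,"jaw": -1},{"tx": -20,"ty": 181,"tz": -60,"rx": 0,"ry": 0,"rz": 0,"jaw": -1}])

```text
time_s: 7.3
position: [0.4682, 0.2361, 0.2376]
tool_rot: [[0.941, 0.337, -0.005], [0.337, -0.941, 0.0], [-0.004, -0.002, -1.0]]
ft_force: [-0.7, 0.4, -2.2]
grip_width: 0.0233
```

Run:
```python
from h import *
np.set_printoptions(precision=4,suppress=True)
d=grab('side','s6.png');d=grab('wrist','w6.png');d=grab('top','t6.png')
o=env.observe();print(o['position'],o['ft_force'],o['time_s'])
a=cv2.imread('pics/s6.png');b=cv2.imread('pics/w6.png')
cv2.imwrite('pics/z6.png',np.hstack([cv2.resize(a[130:330,260:460],(400,400)),cv2.resize(b[:,120:520],(400,400))]))
```

```text
[0.4691 0.2366 0.2398] [ 0.3481  1.2665 -3.057 ] 7.45
```

View pics/z6.png

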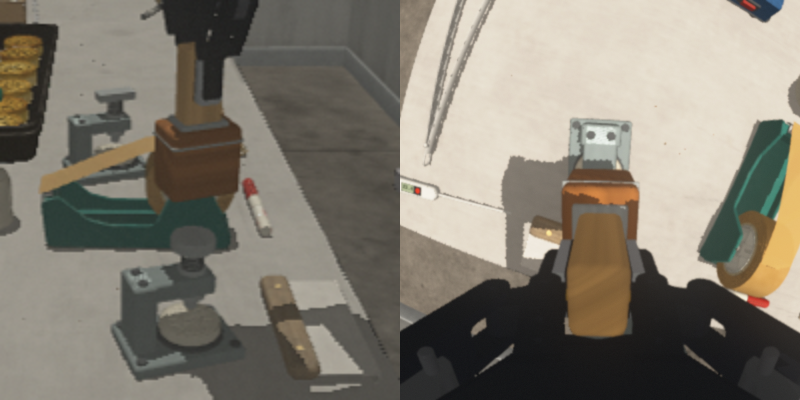

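View pics/t6.png

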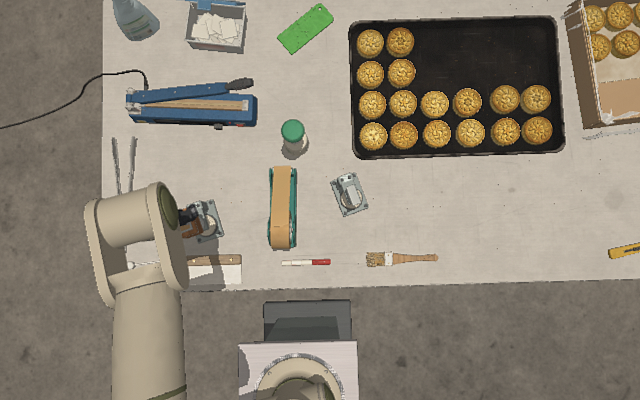

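Centred over the pin. Contact is expected about 46 mm lower and the stop about 60 mm lower.

apply_moves(plan=[{"tx": 0,"ty": 0,"tz": -20,"rx": 0,"ry": 0,"rz": 0,"jaw": -1},{"tx": 0,"ty": 0,"tz": -36,"rx": 0,"ry": 0,"rz": 0,"jaw": -1},{"tx": 0,"ty": 0,"tz": -46,"rx": 0,"ry": 0,"rz": 0,"jaw": -1},{"tx": 0,"ty": 0,"tz": -54,"rx": 0,"ry": 0,"rz": 0,"jaw": -1},{"tx": 0,"ty": 0,"tz": -60,"rx": 0,"ry": 0,"rz": 0,"jaw": -1},{"tx": 0,"ty": 0,"tz": -61,"rx": 0,"ry": 0,"rz": 0,"jaw": -1}])

```text
time_s: 8.05
position: [0.4694, 0.2366, 0.1796]
tool_rot: [[0.941, 0.337, 0.001], [0.337, -0.941, 0.002], [0.002, -0.001, -1.0]]
ft_force: [-2.4, -1.2, 6.8]
grip_width: 0.0228
```

apply_moves(plan=[{"tx": 0,"ty": 0,"tz": -2,"rx": 0,"ry": 0,"rz": 0,"jaw": -1},{"tx": 0,"ty": 0,"tz": -3,"rx": 0,"ry": 0,"rz": 0,"jaw": -1},{"tx": 0,"ty": 0,"tz": -3,"rx": 0,"ry": 0,"rz": 0,"jaw": -1}])

```text
time_s: 8.35
position: [0.4697, 0.2367, 0.1794]
tool_rot: [[0.941, 0.338, 0.004], [0.338, -0.941, 0.002], [0.005, -0.001, -1.0]]
ft_force: [-6.8, -2.5, 18.6]
grip_width: 0.0231
```

Run:
```python
from h import *
np.set_printoptions(precision=4,suppress=True)
d=grab('side','s7.png')
o=env.observe();print(o['position'],o['ft_force'],o['time_s'],o['grip_width'])
a=cv2.imread('pics/s7.png')
cv2.imwrite('pics/z7.png',cv2.resize(a[180:330,280:430],(600,600)))
```

```text
[0.4697 0.2367 0.1794] [-7.3213 -3.089  18.5079] 8.4 0.022904149073972313
```

View pics/z7.png

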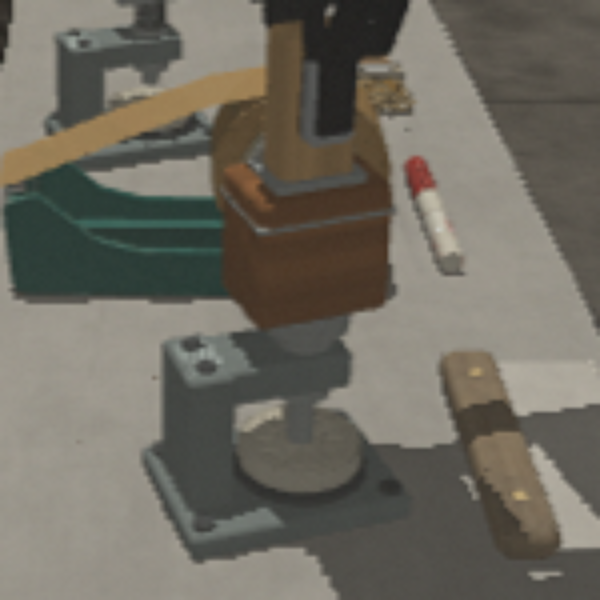

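The force is 18.5 N and rose with almost no extra travel, and the pin rod is down through the plate, so the pin is on its stop. Lifting now.

apply_moves(plan=[{"tx": -1,"ty": 0,"tz": 15,"rx": 0,"ry": 0,"rz": 0,"jaw": -1},{"tx": -1,"ty": 0,"tz": 40,"rx": 0,"ry": 0,"rz": 0,"jaw": -1},{"tx": -1,"ty": 0,"tz": 75,"rx": 0,"ry": 0,"rz": 0,"jaw": -1},{"tx": -1,"ty": 0,"tz": 105,"rx": 0,"ry": 0,"rz": 0,"jaw": -1},{"tx": -1,"ty": 0,"tz": 120,"rx": 0,"ry": 0,"rz": 0,"jaw": -1},{"tx": -1,"ty": 0,"tz": 120,"rx": 0,"ry": 0,"rz": 0,"jaw": -1}])

```text
time_s: 9.0
position: [0.4694, 0.2369, 0.3017]
tool_rot: [[0.941, 0.338, 0.01], [0.338, -0.941, 0.004], [0.01, -0.0, -1.0]]
ft_force: [0.2, -0.4, -4.2]
grip_width: 0.0229
```

Run:
```python
from h import *
np.set_printoptions(precision=4,suppress=True)
d=grab('side','s8.png');grab('wrist','w8.png')
o=env.observe();print(o['position'],o['ft_force'],o['time_s'],o['grip_width'])
a=cv2.imread('pics/s8.png');b=cv2.imread('pics/w8.png')
cv2.imwrite('pics/z8.png',np.hstack([cv2.resize(a[130:330,260:460],(400,400)),cv2.resize(b[:,120:520],(400,400))]))
```

```text
[0.4686 0.2366 0.2987] [ 0.6356 -0.3395 -3.7395] 9.1 0.02311257908399106
```

View pics/z8.png

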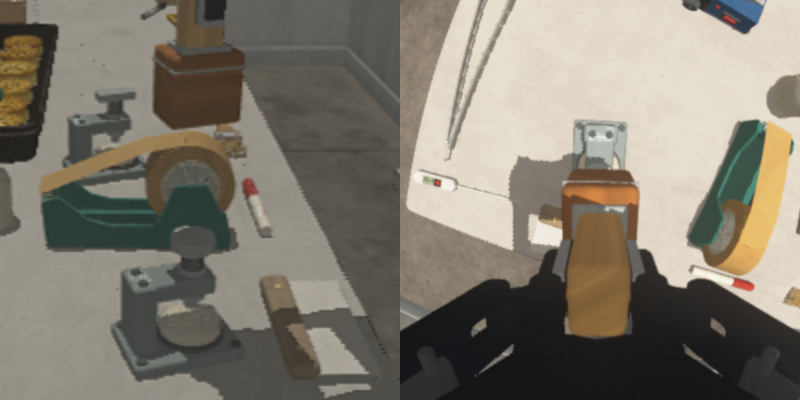

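apply_moves(plan=[{"tx": 3,"ty": -20,"tz": 0,"rx": 0,"ry": 0,"rz": 0,"jaw": -1},{"tx": 8,"ty": -55,"tz": 0,"rx": 0,"ry": 0,"rz": 0,"jaw": -1},{"tx": 15,"ty": -95,"tz": 0,"rx": 0,"ry": 0,"rz": 0,"jaw": -1},{"tx": 20,"ty": -135,"tz": 0,"rx": 0,"ry": 0,"rz": 0,"jaw": -1},{"tx": 27,"ty": -175,"tz": 0,"rx": 0,"ry": 0,"rz": 0,"jaw": -1},{"tx": 33,"ty": -215,"tz": 0,"rx": 0,"ry": 0,"rz": 0,"jaw": -1},{"tx": 40,"ty": -255,"tz": 0,"rx": 0,"ry": 0,"rz": 0,"jaw": -1},{"tx": 46,"ty": -295,"tz": 0,"rx": 0,"ry": 0,"rz": 0,"jaw": -1},{"tx": 52,"ty": -335,"tz": 0,"rx": 0,"ry": 0,"rz": 0,"jaw": -1},{"tx": 58,"ty": -370,"tz": 0,"rx": 0,"ry": 0,"rz": 0,"jaw": -1},{"tx": 61,"ty": -388,"tz": 0,"rx": 0,"ry": 0,"rz": 0,"jaw": -1},{"tx": 61,"ty": -393,"tz": 0,"rx": 0,"ry": 0,"rz": 0,"jaw": -1}])

```text
time_s: 10.3
position: [0.5295, -0.1578, 0.2971]
tool_rot: [[0.942, 0.336, 0.002], [0.336, -0.942, 0.003], [0.003, -0.003, -1.0]]
ft_force: [0.6, 0.6, -3.3]
grip_width: 0.0232
```

apply_moves(plan=[{"tx": 0,"ty": 0,"tz": 0,"rx": 0,"ry": 0,"rz": 0,"jaw": -1},{"tx": 0,"ty": 0,"tz": 0,"rx": 0,"ry": 0,"rz": 0,"jaw": -1},{"tx": 0,"ty": 0,"tz": 0,"rx": 0,"ry": 0,"rz": 0,"jaw": -1}])

```text
time_s: 10.6
position: [0.5294, -0.1566, 0.2971]
tool_rot: [[0.941, 0.337, 0.002], [0.337, -0.941, 0.004], [0.003, -0.003, -1.0]]
ft_force: [-0.0, 0.2, -2.4]
grip_width: 0.0231
```

Run:
```python
from h import *
np.set_printoptions(precision=4,suppress=True)
d=grab('side','s9.png');d=grab('top','t9.png')
o=env.observe();print(o['position'],o['tool_rot'],o['ft_force'],o['time_s'],o['grip_width'])
a=cv2.imread('pics/s9.png');b=cv2.imread('pics/t9.png')
cv2.imwrite('pics/z9.png',np.hstack([cv2.resize(a[80:230,260:410],(400,400)),cv2.resize(b[100:300,200:400],(400,400))]))
```

```text
[ 0.5295 -0.1568  0.2973] [[ 0.9415  0.337   0.0019]
 [ 0.3369 -0.9415  0.0033]
 [ 0.0029 -0.0025 -1.    ]] [-0.0093 -0.5886 -2.7887] 10.7 0.023310520260599384
```

View pics/z9.png

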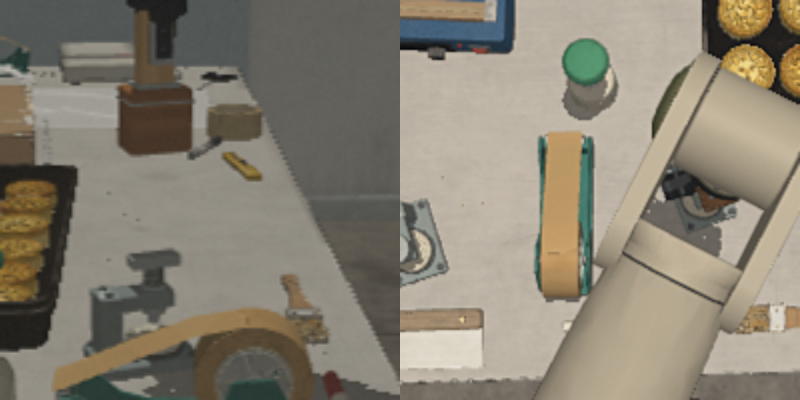

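apply_moves(plan=[{"tx": 0,"ty": 0,"tz": -20,"rx": 0,"ry": 0,"rz": 0,"jaw": -1},{"tx": 0,"ty": 0,"tz": -45,"rx": 0,"ry": 0,"rz": 0,"jaw": -1},{"tx": 0,"ty": 0,"tz": -65,"rx": 0,"ry": 0,"rz": 0,"jaw": -1},{"tx": 0,"ty": 0,"tz": -75,"rx": 0,"ry": 0,"rz": 0,"jaw": -1},{"tx": 0,"ty": 0,"tz": -80,"rx": 0,"ry": 0,"rz": 0,"jaw": -1},{"tx": 0,"ty": 0,"tz": -80,"rx": 0,"ry": 0,"rz": 0,"jaw": -1},{"tx": 0,"ty": 0,"tz": -80,"rx": 0,"ry": 0,"rz": 0,"jaw": -1}])

```text
time_s: 11.4
position: [0.5299, -0.157, 0.2182]
tool_rot: [[0.941, 0.337, 0.003], [0.337, -0.941, 0.003], [0.004, -0.001, -1.0]]
ft_force: [0.5, 1.0, -3.3]
grip_width: 0.0231
```

Run:
```python
from h import *
np.set_printoptions(precision=4,suppress=True)
d=grab('side','s10.png');d=grab('wrist','w10.png')
o=env.observe();print(o['position'],o['tool_rot'],o['ft_force'],o['time_s'],o['grip_width'])
a=cv2.imread('pics/s10.png');b=cv2.imread('pics/w10.png')
cv2.imwrite('pics/z10.png',np.hstack([cv2.resize(a[130:210,280:360],(400,400),interpolation=2),cv2.resize(b[100:260,240:400],(400,400),interpolation=2)]))
```

```text
[ 0.5298 -0.157   0.2182] [[ 0.9415  0.337   0.0035]
 [ 0.337  -0.9415  0.0025]
 [ 0.0041 -0.0012 -1.    ]] [-0.05    0.0973 -3.1505] 11.5 0.023312140442025227
```

View pics/z10.png

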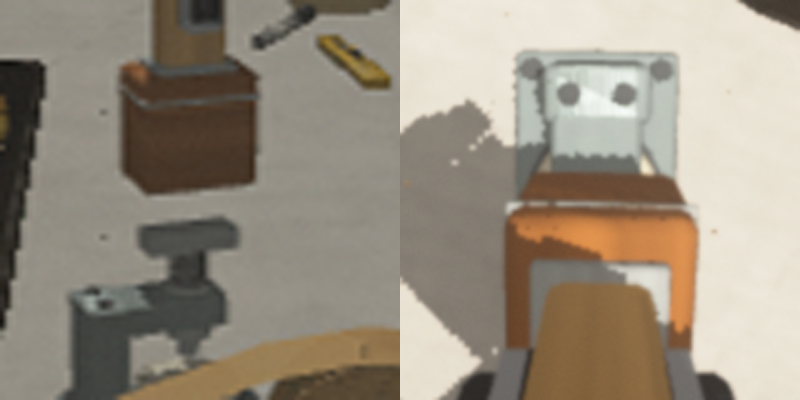

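```bash
python3 - <<'E'
from h import *
np.set_printoptions(precision=4,suppress=True)
s=dict(np.load('pics/s10.png.npz'))
f=lambda x,y,z:onz(s,280+x/5-.5,130+y/5-.5,z)
z=.2182-.0814
L,N,R=[f(*p,z) for p in[(121,168),(149,194),(256,183)]]
print(L,N,R,'centre',(L+R)/2)
c,sn=np.cos(np.radians(19.7)),np.sin(np.radians(19.7))
def box(cx,cy,a,b,z): 
    for i,j in[(1,1),(1,-1),(-1,-1),(-1,1)]:
        p=np.array(proj(s,(cx+c*a*i-sn*b*j,cy+sn*a*i+c*b*j,z)));print(((p+.5)-[280,130])*5)
print('pred mallet bottom');box(.5298,-.157,.031,.022,z)
print('pred bar top');box(.530,-.1563,.025,.011,.112)
E
python3 - <<'E'
import cv2
a=cv2.imread('pics/s10.png');cv2.imwrite('pics/z11.png',cv2.resize(a[155:195,295:345],(750,600),interpolation=2))
E
```

```text
[ 0.5638 -0.1808  0.1368] [ 0.5491 -0.1358  0.1368] [ 0.494  -0.1539  0.1368] centre [ 0.5289 -0.1673  0.1368]
pred mallet bottom
[143.9691 200.0887]
[115.7409 175.6344]
[226.518  163.6304]
[258.1451 187.1939]
pred bar top
[147.7105 239.2325]
[133.54   226.3296]
[222.8751 215.8686]
[238.3955 228.3937]
```

View pics/z11.png

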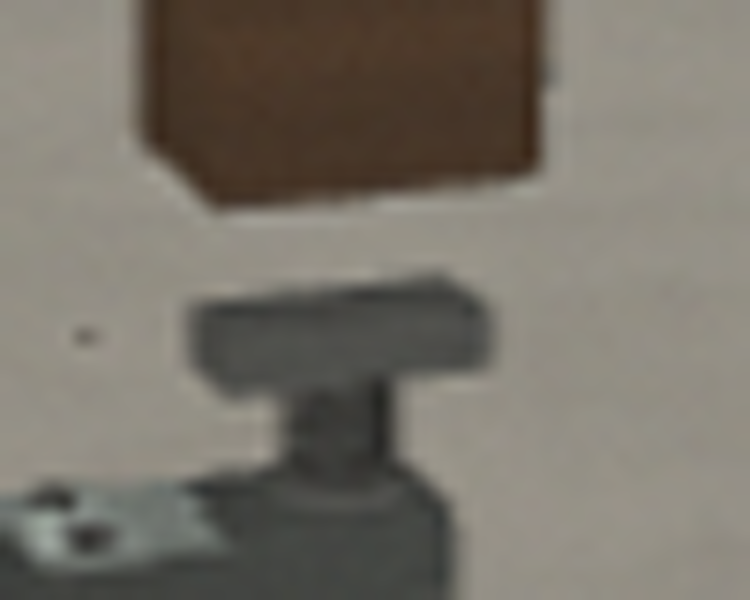

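apply_moves(plan=[{"tx": 0,"ty": 1,"tz": -4,"rx": 0,"ry": 0,"rz": 0,"jaw": -1},{"tx": 0,"ty": 1,"tz": -8,"rx": 0,"ry": 0,"rz": 0,"jaw": -1},{"tx": 0,"ty": 1,"tz": -12,"rx": 0,"ry": 0,"rz": 0,"jaw": -1},{"tx": 0,"ty": 1,"tz": -14.5,"rx": 0,"ry": 0,"rz": 0,"jaw": -1},{"tx": 0,"ty": 1,"tz": -14.5,"rx": 0,"ry": 0,"rz": 0,"jaw": -1},{"tx": 0,"ty": 1,"tz": -14.5,"rx": 0,"ry": 0,"rz": 0,"jaw": -1},{"tx": 0,"ty": 1,"tz": -14.5,"rx": 0,"ry": 0,"rz": 0,"jaw": -1},{"tx": 0,"ty": 1,"tz": -14.5,"rx": 0,"ry": 0,"rz": 0,"jaw": -1},{"tx": 0,"ty": 1,"tz": -14.5,"rx": 0,"ry": 0,"rz": 0,"jaw": -1},{"tx": 0,"ty": 1,"tz": -14.5,"rx": 0,"ry": 0,"rz": 0,"jaw": -1}])

```text
time_s: 12.5
position: [0.5298, -0.156, 0.2037]
tool_rot: [[0.941, 0.337, 0.003], [0.337, -0.941, 0.002], [0.004, -0.001, -1.0]]
ft_force: [-0.3, 1.2, -2.6]
grip_width: 0.0231
```

Run:
```python
from h import *
np.set_printoptions(precision=4,suppress=True)
d=grab('side','s12.png');e=grab('wrist','w12.png')
o=env.observe();print(o['position'],o['tool_rot'],o['ft_force'],o['time_s'],o['grip_width'],o['qvel'])
a=cv2.imread('pics/s12.png');b=cv2.imread('pics/w12.png')
cv2.imwrite('pics/z12.png',np.hstack([cv2.resize(a[130:210,280:360],(400,400),interpolation=2),cv2.resize(b[100:260,240:400],(400,400),interpolation=2)]))
```

```text
[ 0.5298 -0.156   0.2037] [[ 0.9415  0.337   0.0035]
 [ 0.337  -0.9415  0.0024]
 [ 0.0041 -0.0011 -1.    ]] [ 0.0029 -0.0993 -2.8546] 12.6 0.023066355439357915 [-0.0228 -0.0112  0.0924  0.0431 -0.0898 -0.0708]
```

View pics/z12.png

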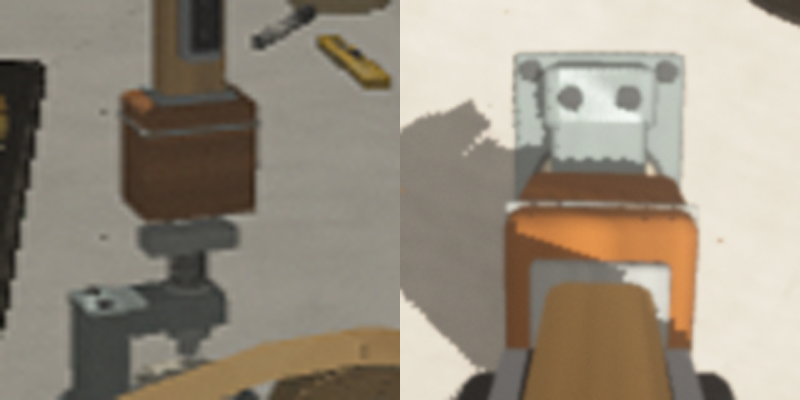

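View pics/s12.png

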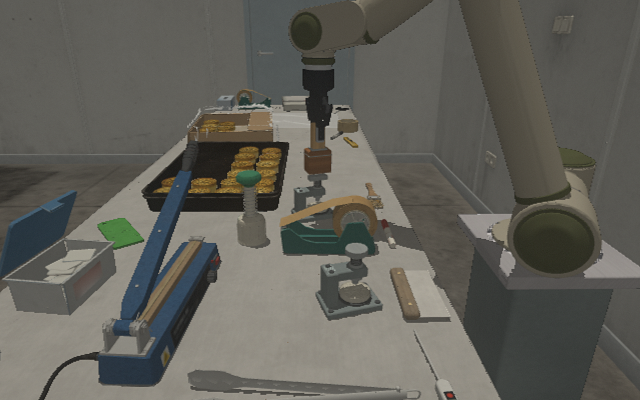

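The mallet is centred over the bar with a visible gap, no contact force, and the arm is still. Handing in.

```bash
python3 -c "
from rig import env
print(env.close_job())"
```

```text
the job is handed in; nothing more can be done
None
```

I gripped the mallet by its handle and pressed the round-headed pin down to its stop. The pin sprang back up, and I carried the mallet over the tape dispenser with its face about 0.2 m up. The job was handed in at about 12.6 s with the mallet still held over the bar-headed punch.

- **Round pin:** the force reached 18.5 N with almost no further travel, at the expected stop height. This was a quick press rather than a sharp blow. A later side picture showed the pin back up.
- **Final pose:** the tool is at (0.5298, -0.156) m; I measured the bar at (0.530, -0.1563) m. The mallet's long side is at 19.7°, against about 19.7° measured for the bar, and the tilt is about 0.25°. The calculated gap to the bar is about 10 mm.
- **Contact and grip:** the force reading showed only the mallet's weight (about 2.9 N), the grip was steady at 23 mm, and the arm was still. Nothing else looked moved in the last side picture.
- **Disagreement:** just before the last 14.5 mm down, the side camera put the mallet's lower edges about 1 pixel (2–3 mm) above where I calculated. I put this down to rounded edges and calibration error, and relied on the height found at the stop.
- **Refused move:** the first move was refused for missing fields. The arm did not move, and I repeated it with every field given.

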